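# Press a toy wheel home with a drilled pressing block

### The arm

A 6-joint arm with a two-finger parallel gripper is mounted at the origin on the work surface. World frame = base frame: x ahead of the robot, y to its left, z up, the work surface at z = 0. Lengths are in m, angles in rad, forces in N, time in s.
With the tool pointing down it reaches from about 0.3 to 0.875 m from the base axis. Payload 6.4 kg.
Tool frame: the origin (TCP) lies midway between the tips of the shut fingers; the grasp point (between the pads) lies 19 mm behind it (robot.grip_point_offset is the distance from the TCP to the grasp point, in m); z points along the fingers, y is the line along which they close (so a half turn about z gives the same grasp; the last joint's range is limited). The gripper opens to 88 mm and grips with 3 to 60 N. Pads are 18 mm wide; open, the fingers measure 123 mm over their backs; the gripper's body (75 mm by 187 mm) begins 45 mm behind the grasp point.
Start: joints at [1.103, 0.181, 1.607, -0, 1.354, -0.206], TCP at [0.149, 0.555, 0.239] pointing down, gripper open.
Joint ranges: [-2.99, 2.99], [-0.89, 2.07], [0.3, 2.58], [-1.14, 4.28], [0, 2.63], [-3.12, 3.12]. Speed limits (rad/s): [2.57, 2.57, 3.01, 3.14, 3.14, 3.14].

### API

Orientations are given as a 3x3 rotation matrix whose columns are the frame's x, y, z axes.
In Python, from station import robot, cams, job gives the robot as it stands.
- The arm moves only by the tool jog_arm, never from a script. Its argument "rows" is a list of rows, each a list of 7 numbers: the turn, a rotation vector about the world's x, y, z in degrees, then the shift along the world's x, y, z in m, then the opening, from 0 (shut) to 1 (fully open). In form: [[wx, wy, wz, dx, dy, dz, jaw], ...]. A call has 1 to 8 rows; each row is the pose to reach, as a shift and turn from the pose commanded when the call began; what a row does not reach only later rows make up. A row lasts 1/10 s, in which the tool goes at most 50 mm and 8.59 degrees, less where a joint would pass 70% of its speed; a pose out of reach is approached as far as the arm can. A call with a gripper value outside its range is refused whole. The fingers move at their own pace and stop on an object; "grip_force" is the grip in N (left out, the last holds). Time passes only in rows, so rows that repeat a pose let the fingers close. It gives the time, the measured TCP pose, the force, the opening and the grip force at its end, in the units of the state.
- robot.sense(): the state, without advancing time (a new reading comes with each control period).
- cams.get_image(name): name is "scene" or "top" or "wrist"; returns (picture, depth): 400x640x3 uint8, red, green, blue; 400x640 float32, m along the optical axis (not along the pixel's ray), 0 where there is no reading.
- cams.camera_info(name): a dict with "K" (3x3 intrinsics, pixels), "extrinsics" (4x4, takes a point from world to camera coordinates). Camera axes: x right, y up, looking along -z (the intrinsics and any distortion apply to the point x, -y, -z); pixel columns grow to the right and rows downward; lengths in m; the calibration is good to about 2 mm. A picture is of the moment at which its call begins: read the wrist's pose just before it. camera_info takes no time and is no camera call; for the wrist camera it gives the pose at the moment of the call.
- job.job_done(): hands the job in; it is judged then, once.
The state is a dict: "t": time; "joint_positions": joint angles; "qvel": joint speeds; "effort": joint torques, N m; "eef_pos": TCP position; "ee_rot": TCP orientation; "contact_force": force on the tool from outside, world axes, zero at the start; "ft_torque": the same for the moment, N m; "gripper_width": finger opening in m; "grasp_force": force on a finger pad.
Only numpy, scipy, OpenCV 4.12 (cv2) and the standard library are available. Lean on these libraries where they do the work, as an engineer would, in place of code of your own. Each camera call takes 0.05 s, during which the arm holds its last target. There are 200 camera calls.

### The job

Pick up the drilled wooden pressing block, lower it squarely, platen down, over the tall steel rod, and use it to push the tight red toy wheel down the rod until it stops against the rubber-topped shoulder. Once it has stopped, keep bearing down with about 17 N (never more than 25 N on the block) for a second, then let go and leave the block standing level on the wheel. Push with the block alone, keeping the gripper off the stand, rod and wheel, and do not disturb the jar, the toy duck, the tray or the screwdriver.

Things in the scene. Friction and masses are not known exactly. Their poses are not given: they have to be found in the camera images.
- press_block: Loose wooden pressing block, 0.22 to 0.42 kg, upright on the bench: dark square platen 84 x 84 mm, 16 mm thick, with a pale square hub 44 x 44 mm rising 84 mm from its middle (100 mm tall in all). An 18 mm bore runs right through along z. Origin: centre of the underside; x, y square to the faces, z up.
- block_top (a point): Centre of the bore's upper mouth, on the block's top, 100 mm above its underside. Grip the hub near its top across two parallel faces: the rod comes up the bore and may stand up to 22 mm out of this mouth, between the fingers, when the wheel is pressed home.
- stand: Pressing stand, fixed to the bench: a plywood board 140 x 140 mm, 22 mm thick, with a vertical steel rod 16 mm in diameter rising from its centre. Origin: centre of the board's underside on the bench top, on the rod's axis; z up.
- rod_tip (a point): Tip of the rod, on its axis, 168 mm above the bench. The last 11 mm taper to 7 mm in diameter.
- wheel: Red toy wheel, 68 mm in diameter, 18 mm thick, a tight fit on the rod: it slides down only under about 7 N and stays where it is left. Origin: centre of its underside. It has 8 to 24 mm to go to a shoulder on the rod below it, a brass collar topped by a black rubber buffer, 32 mm in diameter; its height differs each time (top 36 to 60 mm above the bench) and is not reported.
- wheel_top (a point): Centre of the wheel's upper face, 18 mm above its origin. Once the wheel is on its shoulder, the rubber buffer gives 1 mm for every 3 N and springs back when the load is taken off: feel for the stop.
- glue_jar: Bystander: glue jar, 56 mm in diameter, 85 mm tall, orange cap. Origin: centre of its underside.
- toy_duck: Bystander: wooden toy duck on a pale board 50 x 100 mm, about 75 mm tall. Origin: centre of its underside.
- wheel_tray: Bystander: plywood tray 100 x 120 mm, 35 mm high, with toy wheels in it. Origin: centre of its underside.
- screwdriver: Bystander: screwdriver lying on the bench near the robot. Origin on the bench under its middle.
There are look-alikes about, which are no part of the job. What is shaped like the press_block but green, pink or purple is not meant.

How it is judged:
By the outcome, as a careful person would: the job done as asked, in the order asked, and still so for the second after the job is handed in, with the robot touching nothing.
It also fails if it takes over 56 s, if anything falls off the work surface, if the arm or the gripper's body presses on something with over 40 N, if the wrist force passes 120 N, or if a joint passes its speed limit or range.

## Working session

There is one attempt and no reset: what is moved stays moved. The work goes in short steps, Python scripts to look and compute and a tool call to move; the robot and the scene stay as the last step left them, time stands still between calls to the robot, and variables do not carry over. Pictures are saved under pics/ and viewed, at most 10 in all, crops included, and the job is handed in when it is done.

Besides the shell and the picture viewer there is one more tool, called by a JSON object that holds its "api" and its "payload", one argument or row to a line. jog_arm: Moves the arm, as the interface text tells. Its arguments: {"type":"object","properties":{"rows":{"type":"array","items":{"type":"array","items":{"type":"number"}}},"grip_force":{"type":"number"}},"required":["rows"]}

```bash
mkdir -p pics; python3 - <<'E'
from station import robot,cams,job
import cv2,numpy as np
ims=[]
for n in ["scene","top"]:
    p,d=cams.get_image(n); np.savez(f"pics/{n}.npz",p=p,d=d,K=cams.camera_info(n)["K"],E=cams.camera_info(n)["extrinsics"])
    cv2.imwrite(f"pics/{n}.png",p[:,:,::-1])
    i=cams.camera_info(n); print({k:np.round(v,4).tolist() if not isinstance(v,str) else v for k,v in i.items()})
print(robot.sense())
E
```

```text
{'K': [[403.0, 0.0, 316.658], [0.0, 403.0, 201.5325], [0.0, 0.0, 1.0]], 'extrinsics': [[0.5413, 0.8408, 0.0078, -0.2823], [-0.6457, 0.4097, 0.6444, 0.3147], [0.5386, -0.3538, 0.7647, -1.2888], [0.0, 0.0, 0.0, 1.0]]}
{'K': [[435.5141, 0.0, 323.6224], [0.0, 435.5141, 200.2487], [0.0, 0.0, 1.0]], 'extrinsics': [[0.0047, -1.0, -0.0038, -0.0487], [0.9901, 0.0041, 0.1404, -0.5891], [-0.1403, -0.0044, 0.9901, -0.9359], [0.0, 0.0, 0.0, 1.0]]}
{'t': 0.1, 'joint_positions': array([ 1.10273051e+00,  1.81461214e-01,  1.60784901e+00, -1.21790029e-05,
        1.35377759e+00, -2.06326895e-01]), 'qvel': array([ 5.77586417e-05, -1.47082869e-03, -3.58550399e-03,  4.49946672e-04,
        3.27712926e-04, -1.06377481e-03]), 'effort': array([-1.73244607e-04, -4.34821987e+01, -3.42696261e+01,  7.03001535e-02,
        3.40252533e-02, -1.72321012e-05]), 'eef_pos': array([0.14858208, 0.55500648, 0.23793185]), 'ee_rot': array([[-9.65942058e-01,  2.58757608e-01, -6.63943931e-04],
       [ 2.58758292e-01,  9.65941174e-01, -1.33971064e-03],
       [ 2.94670458e-04, -1.46588385e-03, -9.99998882e-01]]), 'contact_force': array([-0.37781028, -0.09493322,  0.70386938]), 'ft_torque': array([-0.01904695, -0.03558663, -0.05509555]), 'grasp_force': 0.0, 'gripper_width': 0.08810551459995082}
```

View pics/scene.png

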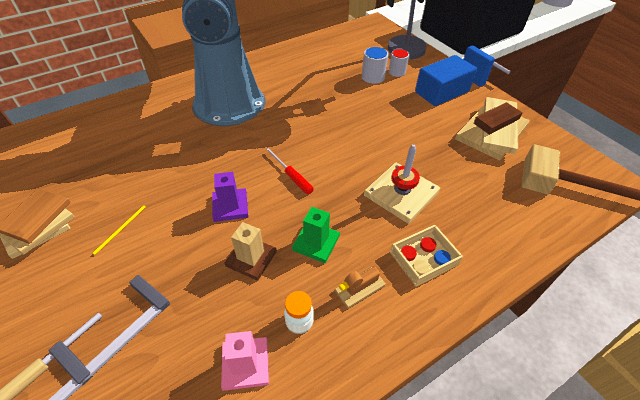

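View pics/top.png

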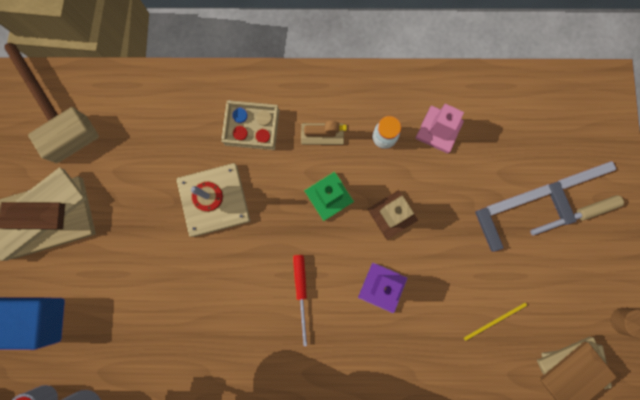

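Scene: the wooden block is at about (250,250), and the stand with the red wheel at about (402,190). Top view: block hub at (398,210), green look-alike at (328,195), rod tip near (195,190). I'll measure these from depth.

```bash
cat > h.py <<'E'
import numpy as np,cv2
def world(d,K,E):
    v,u=np.mgrid[:d.shape[0],:d.shape[1]]
    c=np.stack([(u-K[0,2])/K[0,0]*d,-(v-K[1,2])/K[1,1]*d,-d],-1)
    return (c-E[:3,3])@E[:3,:3]
def proj(P,K,E):
    c=np.atleast_2d(P)@E[:3,:3].T+E[:3,3]
    return np.stack([K[0,2]-K[0,0]*c[:,0]/c[:,2],K[1,2]+K[1,1]*c[:,1]/c[:,2]],-1)
def load(n): 
    z=np.load(f"pics/{n}.npz"); return z["p"],z["d"],z["K"],z["E"]
def rect(Q):
    return cv2.minAreaRect((Q[:,:2]*1000).astype(np.float32))
E
python3 - <<'E'
from h import *
p,d,K,E=load("top"); W=world(d,K,E)
def box(u0,u1,v0,v1,z0,z1):
    Q=W[v0:v1,u0:u1].reshape(-1,3); return Q[(Q[:,2]>z0)&(Q[:,2]<z1)]
for n,a in dict(bench=(280,290,200,230,-.1,.1),hub=(360,425,180,245,.09,.115),plat=(355,425,180,245,.008,.025),
  board=(172,252,160,240,.015,.03),rod=(172,252,160,240,.13,.2),wheel=(172,252,160,240,.05,.12),green=(300,360,165,225,.09,.115),purple=(355,415,255,320,.09,.115),
  duck=(298,352,110,150,.015,.1),jar=(365,405,110,155,.05,.1),tray=(215,285,95,155,.02,.05)).items():
    Q=box(*a); print(n,len(Q),Q.mean(0).round(4),Q.min(0).round(3),Q.max(0).round(3),rect(Q) if len(Q) else 0)
S,sd,sK,sE=load("scene"); V=world(sd,sK,sE)
def sb(u0,u1,v0,v1,z0,z1):
    Q=V[v0:v1,u0:u1].reshape(-1,3); return Q[(Q[:,2]>z0)&(Q[:,2]<z1)]
for n,a in dict(hub=(228,270,215,275,.095,.115),plat=(220,280,220,285,.01,.025),rod=(395,420,140,175,.125,.2),board=(360,445,160,225,.015,.03)).items():
    Q=sb(*a); print("S",n,len(Q),Q.mean(0).round(4),Q.min(0).round(3),Q.max(0).round(3),rect(Q) if len(Q) else 0)
# red wheel zs
hs=cv2.cvtColor(S,cv2.COLOR_RGB2HSV); m=((hs[...,0]<6)|(hs[...,0]>174))&(hs[...,1]>180)
Q=V[160:200,385:425][m[160:200,385:425]]; print("wheelS",np.percentile(Q,[2,25,50,75,90,98],0).round(4))
E
```

```text
bench 299 [ 0.5613  0.0451 -0.001 ] [ 0.527  0.034 -0.006] [0.596 0.057 0.004] ((561.558349609375, 45.25381851196289), (68.43665313720703, 21.6385498046875), 0.9649079442024231)
hub 403 [ 0.5609 -0.2034  0.099 ] [ 0.532 -0.232  0.09 ] [ 0.589 -0.175  0.105] ((561.386962890625, -203.99908447265625), (44.02714157104492, 44.719703674316406), 31.974559783935547)
plat 802 [ 0.5562 -0.1975  0.0153] [ 0.505 -0.26   0.008] [ 0.618 -0.148  0.025] ((561.3641967773438, -204.05445861816406), (84.0289306640625, 84.88272857666016), 31.669086456298828)
board 2864 [0.5904 0.206  0.0209] [0.509 0.126 0.015] [0.677 0.295 0.029] ((593.7678833007812, 210.71302795410156), (140.69337463378906, 140.75804138183594), 15.466261863708496)
rod 80 [0.5919 0.2073 0.1544] [0.586 0.202 0.132] [0.601 0.216 0.169] ((592.9342651367188, 208.49159240722656), (11.867595672607422, 15.402630805969238), 73.71402740478516)
wheel 699 [0.5911 0.2059 0.0724] [0.56  0.177 0.056] [0.628 0.244 0.12 ] ((592.86474609375, 208.94525146484375), (64.6876449584961, 66.73735046386719), 56.65272521972656)
green 391 [ 0.6033 -0.0568  0.0989
[... 1045 characters left out ...]
1626586914)
S plat 727 [ 0.5782 -0.2083  0.0175] [ 0.529 -0.26   0.01 ] [ 0.618 -0.147  0.025] ((561.1327514648438, -202.9276123046875), (85.69556427001953, 85.88101959228516), 31.292890548706055)
S rod 109 [0.5969 0.2079 0.1492] [0.588 0.202 0.125] [0.604 0.218 0.172] ((596.8214721679688, 208.87322998046875), (15.887834548950195, 12.40542221069336), 47.65769958496094)
S board 1836 [0.6071 0.1977 0.0237] [0.509 0.126 0.015] [0.679 0.295 0.03 ] ((594.4811401367188, 211.24627685546875), (140.1771697998047, 143.1058807373047), 15.07558536529541)
wheelS [[0.5647 0.1786 0.0591]
 [0.5896 0.186  0.0696]
 [0.6064 0.1977 0.073 ]
 [0.6188 0.2168 0.0743]
 [0.6243 0.2334 0.0755]
 [0.6266 0.2413 0.0766]]
```

Block at (0.561, -0.2035), yaw 31.7°. Rod at about (0.594, 0.210). Moving above the block now.

{"api": "jog_arm", "payload": {
  "rows": [
    [0, 0, -20, 0.1, -0.18, 0, 1],
    [0, 0, -20, 0.1, -0.18, 0, 1],
    [0, 0, -30, 0.1, -0.18, 0, 1],
    [0, 0, -43.3, 0.2, -0.37, 0, 1],
    [0, 0, -43.3, 0.2, -0.37, 0, 1],
    [0, 0, -43.3, 0.2, -0.37, 0, 1],
    [0, 0, -43.3, 0.2, -0.37, 0, 1],
    [0, 0, -43.3, 0.2, -0.37, 0, 1]
  ]
}}

```text
t: 0.9
eef_pos: [0.3394, 0.2018, 0.2387]
ee_rot: [[-0.526, 0.851, 0.0], [0.851, 0.526, 0.0], [-0.0, 0.0, -1.0]]
contact_force: [1.2, 0.5, 0.4]
gripper_width: 0.0886
grasp_force: 0.0
```

{"api": "jog_arm", "payload": {
  "rows": [
    [0, 0, 0, 0.21, -0.388, 0, 1],
    [0, 0, 0, 0.21, -0.388, 0, 1],
    [0, 0, 0, 0.21, -0.388, 0, 1],
    [0, 0, 0, 0.21, -0.388, 0, 1],
    [0, 0, 0, 0.21, -0.388, 0, 1],
    [0, 0, 0, 0.21, -0.388, 0, 1],
    [0, 0, 0, 0.21, -0.388, 0, 1],
    [0, 0, 0, 0.21, -0.388, 0, 1]
  ]
}}

```text
t: 1.7
eef_pos: [0.5299, -0.1502, 0.2383]
ee_rot: [[-0.525, 0.851, -0.0], [0.851, 0.525, 0.0], [0.001, -0.0, -1.0]]
contact_force: [1.6, 0.5, -0.0]
gripper_width: 0.0879
grasp_force: 0.0
```

```bash
cat > w.py <<'E'
from station import robot,cams
from h import *
import sys
def wrist(n):
    i=cams.camera_info("wrist"); p,d=cams.get_image("wrist")
    np.savez(f"pics/{n}.npz",p=p,d=d,K=i["K"],E=i["extrinsics"]); cv2.imwrite(f"pics/{n}.png",p[:,:,::-1])
    return p,d,np.array(i["K"]),np.array(i["extrinsics"])
E
python3 - <<'E'
from w import *
p,d,K,E=wrist("w1"); W=world(d,K,E)
print("cam",(-E[:3,:3].T@E[:3,3]).round(3),"tcp",robot.sense()["eef_pos"].round(4))
near=np.hypot(W[...,0]-.561,W[...,1]+.2035)<.07
for z0,z1 in((.09,.11),(.008,.025)):
    m=near&(W[...,2]>z0)&(W[...,2]<z1)&(d>0); print(m.sum(),W[m].mean(0).round(4),rect(W[m]))
E
```

```text
cam [ 0.495 -0.094  0.384] tcp [ 0.5325 -0.1567  0.2378]
2209 [ 0.5597 -0.2022  0.0994] ((560.5546264648438, -203.71412658691406), (43.69936752319336, 44.99759292602539), 32.0052604675293)
2971 [ 0.5541 -0.1923  0.016 ] ((560.6541748046875, -203.64035034179688), (83.99853515625, 83.89054870605469), 31.86513900756836)
```

View pics/w1.png

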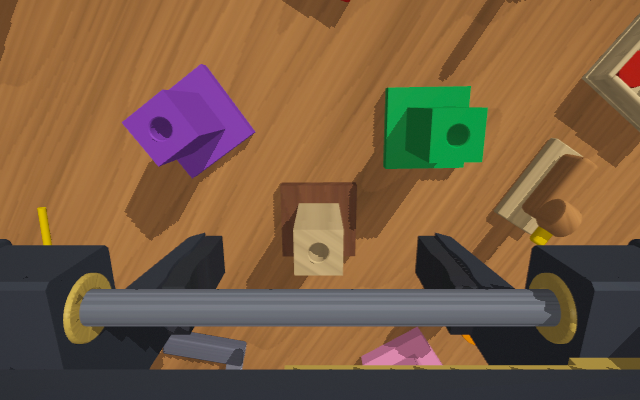

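The wrist view shows the block hub at (318,240) between the fingers and squarely aligned. Closing the horizontal gap next.

{"api": "jog_arm", "payload": {
  "rows": [
    [0, 0, 0, 0, 0, 0, 1],
    [0, 0, 0, 0, 0, 0, 1]
  ]
}}

```text
t: 1.95
eef_pos: [0.5288, -0.1477, 0.2379]
ee_rot: [[-0.525, 0.851, -0.002], [0.851, 0.525, 0.001], [0.002, -0.001, -1.0]]
contact_force: [-0.4, 0.2, -0.6]
gripper_width: 0.0882
grasp_force: 0.0
```

{"api": "jog_arm", "payload": {
  "rows": [
    [0, 0, 0, 0.016, -0.028, 0, 1],
    [0, 0, 0, 0.032, -0.056, 0, 1],
    [0, 0, 0, 0.032, -0.056, -0.03, 1],
    [0, 0, 0, 0.032, -0.056, -0.06, 1],
    [0, 0, 0, 0.032, -0.056, -0.08, 1],
    [0, 0, 0, 0.032, -0.056, -0.08, 1],
    [0, 0, 0, 0.032, -0.056, -0.08, 1],
    [0, 0, 0, 0.032, -0.056, -0.08, 1]
  ]
}}

```text
t: 2.75
eef_pos: [0.5624, -0.2039, 0.1608]
ee_rot: [[-0.526, 0.85, 0.003], [0.85, 0.526, -0.001], [-0.003, 0.001, -1.0]]
contact_force: [-0.1, -0.5, 0.2]
gripper_width: 0.0879
grasp_force: 0.0
```

{"api": "jog_arm", "payload": {
  "rows": [
    [0, 0, 0, -0.001, 0, -0.03, 1],
    [0, 0, 0, -0.001, 0, -0.06, 1],
    [0, 0, 0, -0.001, 0, -0.08, 1],
    [0, 0, 0, -0.001, 0, -0.092, 1],
    [0, 0, 0, -0.001, 0, -0.092, 1],
    [0, 0, 0, -0.001, 0, -0.092, 1],
    [0, 0, 0, -0.001, 0, -0.092, 1]
  ]
}}

```text
t: 3.45
eef_pos: [0.5617, -0.2048, 0.0685]
ee_rot: [[-0.526, 0.851, 0.003], [0.851, 0.526, -0.002], [-0.003, 0.001, -1.0]]
contact_force: [-1.6, 0.0, -0.6]
gripper_width: 0.0881
grasp_force: 0.0
```

{"api": "jog_arm", "payload": {
  "grip_force": 45,
  "rows": [
    [0, 0, 0, 0, 0, 0, 0],
    [0, 0, 0, 0, 0, 0, 0],
    [0, 0, 0, 0, 0, 0, 0],
    [0, 0, 0, 0, 0, 0, 0],
    [0, 0, 0, 0, 0, 0, 0],
    [0, 0, 0, 0, 0, 0, 0],
    [0, 0, 0, 0, 0, 0, 0],
    [0, 0, 0, 0, 0, 0, 0]
  ]
}}

```text
t: 4.25
eef_pos: [0.5606, -0.2041, 0.0667]
ee_rot: [[-0.525, 0.851, 0.0], [0.851, 0.525, -0.0], [-0.0, 0.0, -1.0]]
contact_force: [0.1, 0.2, -0.1]
gripper_width: 0.0436
grasp_force: 45.0
```

{"api": "jog_arm", "payload": {
  "rows": [
    [0, 0, 0, 0, 0, 0.02, 0],
    [0, 0, 0, 0, 0, 0.06, 0],
    [0, 0, 0, 0, 0, 0.1, 0],
    [0, 0, 0, 0, 0, 0.14, 0],
    [0, 0, 0, 0, 0, 0.18, 0],
    [0, 0, 0, 0, 0, 0.2, 0],
    [0, 0, 0, 0, 0, 0.2, 0],
    [0, 0, 0, 0, 0, 0.2, 0]
  ]
}}

```text
t: 5.05
eef_pos: [0.5599, -0.2039, 0.2653]
ee_rot: [[-0.525, 0.851, -0.002], [0.851, 0.525, 0.001], [0.002, -0.001, -1.0]]
contact_force: [-0.5, 0.1, -3.2]
gripper_width: 0.0436
grasp_force: 45.0
```

{"api": "jog_arm", "payload": {
  "rows": [
    [0, 0, 0, 0.01, 0.03, 0, 0],
    [0, 0, 0, 0.02, 0.07, 0, 0],
    [0, 0, 0, 0.03, 0.11, 0, 0],
    [0, 0, 0, 0.045, 0.15, 0, 0],
    [0, 0, 0, 0.055, 0.19, 0, 0],
    [0, 0, 0, 0.065, 0.23, 0, 0],
    [0, 0, 0, 0.075, 0.26, 0, 0],
    [0, 0, 0, 0.08, 0.28, 0, 0]
  ]
}}

```text
t: 5.85
eef_pos: [0.6394, 0.0785, 0.2628]
ee_rot: [[-0.527, 0.85, -0.006], [0.85, 0.527, 0.001], [0.004, -0.004, -1.0]]
contact_force: [0.3, -0.9, -3.0]
gripper_width: 0.0436
grasp_force: 45.0
```

{"api": "jog_arm", "payload": {
  "rows": [
    [0, 0, 0, 0.01, 0.02, 0, 0],
    [0, 0, 0, 0.01, 0.034, 0, 0],
    [0, 0, 0, 0.01, 0.034, 0, 0],
    [0, 0, 0, 0.01, 0.034, 0, 0],
    [0, 0, 0, 0.01, 0.034, 0, 0]
  ]
}}

```text
t: 6.35
eef_pos: [0.6501, 0.1087, 0.2662]
ee_rot: [[-0.525, 0.851, -0.001], [0.851, 0.525, -0.0], [0.0, -0.001, -1.0]]
contact_force: [0.5, 0.0, -3.5]
gripper_width: 0.0437
grasp_force: 45.0
```

```bash
python3 - <<'E'
from w import *
s=robot.sense(); p,d,K,E=wrist("w2"); W=world(d,K,E)
t=s["eef_pos"];print("tcp",t.round(4),s["ee_rot"].round(4).tolist(),s["contact_force"].round(1),s["ft_torque"].round(2))
near=np.hypot(W[...,0]-.594,W[...,1]-.210)
for n,r,z0,z1 in(("tip",.02,.12,.18),("wheel",.045,.05,.085),("board",.12,.015,.03)):
    m=(near<r)&(W[...,2]>z0)&(W[...,2]<z1)&(d>0); print(n,m.sum(),np.percentile(W[m],[2,50,98],0).round(4).tolist(),rect(W[m]))
nt=np.hypot(W[...,0]-t[0],W[...,1]-t[1])
for n,z0,z1 in(("hubtop",.29,.31),("plat",.208,.223)):
    m=(nt<.07)&(W[...,2]>z0)&(W[...,2]<z1)&(d>0)
    print(n,m.sum(),W[m].mean(0).round(4) if m.any() else 0,rect(W[m]) if m.any() else 0)
E
```

```text
tcp [0.6501 0.1087 0.2662] [[-0.5247, 0.8513, -0.001], [0.8513, 0.5247, -0.0005], [0.0001, -0.0011, -1.0]] [ 0.5  0.  -3.5] [-0.08 -0.02  0.01]
tip 636 [[0.5866, 0.2031, 0.1227], [0.5944, 0.2081, 0.1602], [0.6008, 0.2172, 0.1685]] ((593.1126098632812, 210.7059326171875), (15.244635581970215, 15.523229598999023), 60.006080627441406)
wheel 3831 [[0.5629, 0.18, 0.0696], [0.5966, 0.207, 0.0719], [0.6237, 0.241, 0.0736]] ((593.4954833984375, 210.7854766845703), (66.31964111328125, 67.1325454711914), 30.50991439819336)
board 11663 [[0.5278, 0.1367, 0.0199], [0.6103, 0.1935, 0.0218], [0.6668, 0.2836, 0.0237]] ((593.2720947265625, 210.23861694335938), (140.5933380126953, 139.43753051757812), 15.64222240447998)
hubtop 11532 [0.6457 0.1151 0.2993] ((649.8530883789062, 108.77601623535156), (77.0811767578125, 45.657466888427734), 31.977130889892578)
plat 7591 [0.636  0.1308 0.2153] ((641.391357421875, 121.96630096435547), (84.27941131591797, 53.47896957397461), 31.446556091308594)
```

View pics/w2.png

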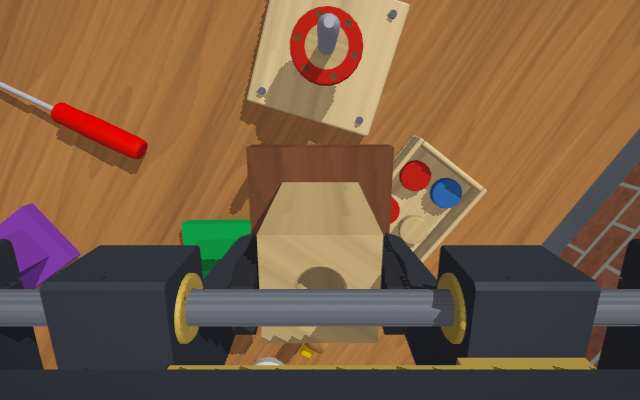

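The wrist view shows the rod tip at (330,20) and the wheel ring around (327,45), with the block held square. The rod is at about (0.5933, 0.2107), so I'll move (-56, +101.7) mm.

{"api": "jog_arm", "payload": {
  "rows": [
    [0, 0, 0, -0.015, 0.026, 0, 0],
    [0, 0, 0, -0.035, 0.063, 0, 0],
    [0, 0, 0, -0.05, 0.09, 0, 0],
    [0, 0, 0, -0.0561, 0.1017, 0, 0],
    [0, 0, 0, -0.0561, 0.1017, 0, 0],
    [0, 0, 0, -0.0561, 0.1017, 0, 0],
    [0, 0, 0, -0.0561, 0.1017, 0, 0],
    [0, 0, 0, -0.0561, 0.1017, 0, 0]
  ]
}}

```text
t: 7.2
eef_pos: [0.5951, 0.2102, 0.2666]
ee_rot: [[-0.524, 0.852, 0.0], [0.852, 0.524, -0.0], [-0.0, -0.0, -1.0]]
contact_force: [0.3, 0.3, -3.4]
gripper_width: 0.0436
grasp_force: 45.0
```

```bash
python3 - <<'E'
from station import cams,robot
from h import *
s=robot.sense();print(s["eef_pos"].round(4),s["contact_force"].round(1))
i=cams.camera_info("scene");p,d=cams.get_image("scene")
cv2.imwrite("pics/s2.png",cv2.resize(p[60:220,320:480],(640,640),interpolation=cv2.INTER_CUBIC)[:600,:,::-1])
W=world(d,np.array(i["K"]),np.array(i["extrinsics"]))
near=np.hypot(W[...,0]-.594,W[...,1]-.21)
m=(near<.07)&(W[...,2]>.2)&(W[...,2]<.214); print("platen side",m.sum(),W[m].mean(0).round(4),rect(W[m]))
E
```

```text
[0.5951 0.2102 0.2666] [ 0.3  0.3 -3.4]
platen side 188 [0.6182 0.1802 0.2079] ((623.1757202148438, 201.4071044921875), (114.72748565673828, 58.506351470947266), 73.70259857177734)
```

View pics/s2.png

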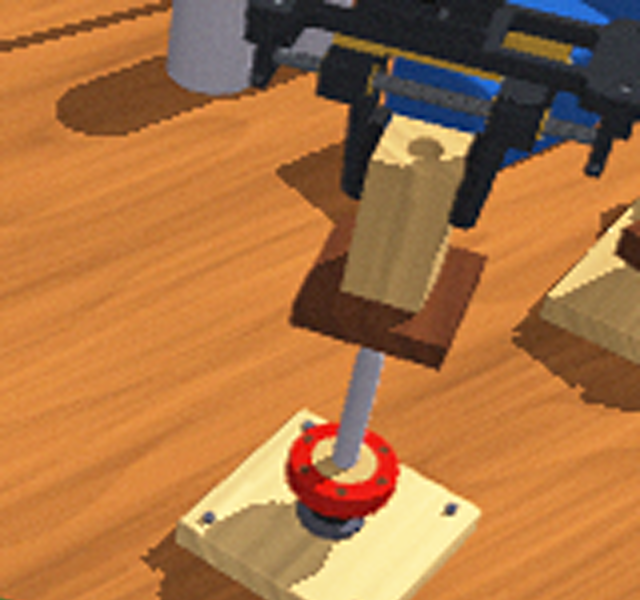

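The block hangs right above the rod, which enters behind the platen at (372,355). Descending slowly onto the tip.

{"api": "jog_arm", "payload": {
  "rows": [
    [0, 0, 0, -0.0005, 0, -0.015, 0],
    [0, 0, 0, -0.0005, 0, -0.025, 0],
    [0, 0, 0, -0.0005, 0, -0.029, 0],
    [0, 0, 0, -0.0005, 0, -0.033, 0],
    [0, 0, 0, -0.0005, 0, -0.036, 0],
    [0, 0, 0, -0.0005, 0, -0.038, 0],
    [0, 0, 0, -0.0005, 0, -0.038, 0],
    [0, 0, 0, -0.0005, 0, -0.038, 0]
  ]
}}

```text
t: 8.05
eef_pos: [0.5941, 0.2116, 0.229]
ee_rot: [[-0.526, 0.851, 0.001], [0.851, 0.526, 0.0], [-0.0, 0.001, -1.0]]
contact_force: [0.6, 0.0, -3.2]
gripper_width: 0.0436
grasp_force: 45.0
```

{"api": "jog_arm", "payload": {
  "rows": [
    [0, 0, 0, 0, 0, -0.002, 0],
    [0, 0, 0, 0, 0, -0.004, 0],
    [0, 0, 0, 0, 0, -0.006, 0],
    [0, 0, 0, 0, 0, -0.006, 0]
  ]
}}

```text
t: 8.45
eef_pos: [0.5937, 0.2115, 0.2222]
ee_rot: [[-0.525, 0.851, -0.001], [0.851, 0.525, -0.0], [0.0, -0.001, -1.0]]
contact_force: [-0.4, -0.5, -3.2]
gripper_width: 0.0439
grasp_force: 45.0
```

The tip is 13 mm into the bore with no load. Continuing down.

{"api": "jog_arm", "payload": {
  "rows": [
    [0, 0, 0, 0, 0, -0.004, 0],
    [0, 0, 0, 0, 0, -0.008, 0],
    [0, 0, 0, 0, 0, -0.013, 0],
    [0, 0, 0, 0, 0, -0.018, 0],
    [0, 0, 0, 0, 0, -0.023, 0],
    [0, 0, 0, 0, 0, -0.028, 0],
    [0, 0, 0, 0, 0, -0.03, 0],
    [0, 0, 0, 0, 0, -0.03, 0]
  ]
}}

```text
t: 9.25
eef_pos: [0.5937, 0.2115, 0.1922]
ee_rot: [[-0.525, 0.851, -0.001], [0.851, 0.525, -0.0], [0.0, -0.001, -1.0]]
contact_force: [-0.2, -0.7, -2.9]
gripper_width: 0.0433
grasp_force: 45.0
```

{"api": "jog_arm", "payload": {
  "rows": [
    [0, 0, 0, 0, 0, -0.005, 0],
    [0, 0, 0, 0, 0, -0.012, 0],
    [0, 0, 0, 0, 0, -0.019, 0],
    [0, 0, 0, 0, 0, -0.026, 0],
    [0, 0, 0, 0, 0, -0.033, 0],
    [0, 0, 0, 0, 0, -0.038, 0],
    [0, 0, 0, 0, 0, -0.04, 0],
    [0, 0, 0, 0, 0, -0.04, 0]
  ]
}}

```text
t: 10.05
eef_pos: [0.5937, 0.2115, 0.1522]
ee_rot: [[-0.526, 0.851, -0.001], [0.851, 0.526, -0.0], [0.0, -0.001, -1.0]]
contact_force: [-0.1, -0.1, -3.0]
gripper_width: 0.0436
grasp_force: 45.0
```

{"api": "jog_arm", "payload": {
  "rows": [
    [0, 0, 0, 0, 0, -0.004, 0],
    [0, 0, 0, 0, 0, -0.007, 0],
    [0, 0, 0, 0, 0, -0.009, 0],
    [0, 0, 0, 0, 0, -0.01, 0],
    [0, 0, 0, 0, 0, -0.011, 0],
    [0, 0, 0, 0, 0, -0.012, 0],
    [0, 0, 0, 0, 0, -0.012, 0]
  ]
}}

```text
t: 10.75
eef_pos: [0.5939, 0.2115, 0.1406]
ee_rot: [[-0.525, 0.851, -0.0], [0.851, 0.525, -0.0], [0.0, -0.0, -1.0]]
contact_force: [0.2, 0.6, -3.7]
gripper_width: 0.0435
grasp_force: 45.0
```

{"api": "jog_arm", "payload": {
  "rows": [
    [0, 0, 0, 0, 0, -0.001, 0],
    [0, 0, 0, 0, 0, -0.002, 0],
    [0, 0, 0, 0, 0, -0.003, 0],
    [0, 0, 0, 0, 0, -0.003, 0]
  ]
}}

```text
t: 11.15
eef_pos: [0.594, 0.2115, 0.138]
ee_rot: [[-0.525, 0.851, 0.0], [0.851, 0.525, -0.0], [-0.0, 0.0, -1.0]]
contact_force: [-0.5, -0.5, -1.4]
gripper_width: 0.0437
grasp_force: 45.0
```

{"api": "jog_arm", "payload": {
  "rows": [
    [0, 0, 0, 0, 0, -0.001, 0],
    [0, 0, 0, 0, 0, -0.002, 0],
    [0, 0, 0, 0, 0, -0.003, 0],
    [0, 0, 0, 0, 0, -0.003, 0]
  ]
}}

```text
t: 11.55
eef_pos: [0.5941, 0.2115, 0.1351]
ee_rot: [[-0.525, 0.851, 0.001], [0.851, 0.525, 0.0], [-0.0, 0.0, -1.0]]
contact_force: [-1.7, -0.2, 3.8]
gripper_width: 0.0433
grasp_force: 45.0
```

Contact at TCP z of about 0.138, and the wheel now slides at about 7 N. Pressing on in small steps.

{"api": "jog_arm", "payload": {
  "rows": [
    [0, 0, 0, 0, 0, -0.001, 0],
    [0, 0, 0, 0, 0, -0.002, 0],
    [0, 0, 0, 0, 0, -0.003, 0],
    [0, 0, 0, 0, 0, -0.003, 0]
  ]
}}

```text
t: 11.95
eef_pos: [0.5941, 0.2116, 0.1317]
ee_rot: [[-0.525, 0.851, 0.0], [0.851, 0.525, 0.0], [-0.0, 0.0, -1.0]]
contact_force: [-0.8, -0.3, 3.3]
gripper_width: 0.0438
grasp_force: 45.0
```

{"api": "jog_arm", "payload": {
  "rows": [
    [0, 0, 0, 0, 0, -0.001, 0],
    [0, 0, 0, 0, 0, -0.002, 0],
    [0, 0, 0, 0, 0, -0.002, 0]
  ]
}}

```text
t: 12.25
eef_pos: [0.594, 0.2116, 0.1296]
ee_rot: [[-0.525, 0.851, 0.0], [0.851, 0.525, 0.0], [-0.0, 0.0, -1.0]]
contact_force: [-0.8, -0.2, 3.6]
gripper_width: 0.0436
grasp_force: 45.0
```

{"api": "jog_arm", "payload": {
  "rows": [
    [0, 0, 0, 0, 0, -0.001, 0],
    [0, 0, 0, 0, 0, -0.002, 0],
    [0, 0, 0, 0, 0, -0.002, 0]
  ]
}}

```text
t: 12.55
eef_pos: [0.594, 0.2116, 0.1276]
ee_rot: [[-0.525, 0.851, 0.0], [0.851, 0.525, 0.0], [-0.0, 0.0, -1.0]]
contact_force: [-1.5, 1.0, 3.6]
gripper_width: 0.0437
grasp_force: 45.0
```

{"api": "jog_arm", "payload": {
  "rows": [
    [0, 0, 0, 0, 0, -0.001, 0],
    [0, 0, 0, 0, 0, -0.002, 0],
    [0, 0, 0, 0, 0, -0.002, 0]
  ]
}}

```text
t: 12.85
eef_pos: [0.594, 0.2116, 0.1256]
ee_rot: [[-0.525, 0.851, 0.0], [0.851, 0.525, 0.0], [-0.0, 0.0, -1.0]]
contact_force: [-0.3, -0.3, 3.9]
gripper_width: 0.0433
grasp_force: 45.0
```

{"api": "jog_arm", "payload": {
  "rows": [
    [0, 0, 0, 0, 0, -0.001, 0],
    [0, 0, 0, 0, 0, -0.002, 0],
    [0, 0, 0, 0, 0, -0.002, 0]
  ]
}}

```text
t: 13.15
eef_pos: [0.594, 0.2116, 0.1236]
ee_rot: [[-0.525, 0.851, 0.0], [0.851, 0.525, 0.0], [0.0, 0.0, -1.0]]
contact_force: [-0.9, -0.4, 2.8]
gripper_width: 0.0438
grasp_force: 45.0
```

{"api": "jog_arm", "payload": {
  "rows": [
    [0, 0, 0, 0, 0, -0.001, 0],
    [0, 0, 0, 0, 0, -0.002, 0],
    [0, 0, 0, 0, 0, -0.002, 0]
  ]
}}

```text
t: 13.45
eef_pos: [0.594, 0.2116, 0.1216]
ee_rot: [[-0.525, 0.851, 0.0], [0.851, 0.525, 0.0], [0.0, 0.0, -1.0]]
contact_force: [-0.4, -0.7, 3.8]
gripper_width: 0.0436
grasp_force: 45.0
```

{"api": "jog_arm", "payload": {
  "rows": [
    [0, 0, 0, 0, 0, -0.001, 0],
    [0, 0, 0, 0, 0, -0.002, 0],
    [0, 0, 0, 0, 0, -0.002, 0]
  ]
}}

```text
t: 13.75
eef_pos: [0.5941, 0.2115, 0.1202]
ee_rot: [[-0.525, 0.851, 0.0], [0.851, 0.525, -0.0], [-0.0, 0.0, -1.0]]
contact_force: [-1.4, -0.3, 6.7]
gripper_width: 0.0438
grasp_force: 45.0
```

{"api": "jog_arm", "payload": {
  "rows": [
    [0, 0, 0, 0, 0, -0.001, 0],
    [0, 0, 0, 0, 0, -0.002, 0],
    [0, 0, 0, 0, 0, -0.002, 0]
  ]
}}

```text
t: 14.05
eef_pos: [0.5942, 0.2115, 0.1189]
ee_rot: [[-0.526, 0.851, 0.001], [0.851, 0.526, -0.0], [-0.0, 0.0, -1.0]]
contact_force: [-3.4, -1.0, 11.8]
gripper_width: 0.0436
grasp_force: 45.0
```

The stop has been reached and the force is climbing. One more millimetre, then hold.

{"api": "jog_arm", "payload": {
  "rows": [
    [0, 0, 0, 0, 0, -0.001, 0],
    [0, 0, 0, 0, 0, -0.001, 0],
    [0, 0, 0, 0, 0, -0.001, 0]
  ]
}}

```text
t: 14.35
eef_pos: [0.5942, 0.2115, 0.1183]
ee_rot: [[-0.526, 0.851, 0.001], [0.851, 0.526, -0.0], [-0.001, 0.001, -1.0]]
contact_force: [-4.1, -1.3, 12.7]
gripper_width: 0.0439
grasp_force: 45.0
```

{"api": "jog_arm", "payload": {
  "rows": [
    [0, 0, 0, -0.0005, 0, -0.0006, 0],
    [0, 0, 0, -0.0005, 0, -0.0006, 0],
    [0, 0, 0, -0.0005, 0, -0.0006, 0],
    [0, 0, 0, -0.0005, 0, -0.0006, 0]
  ]
}}

```text
t: 14.75
eef_pos: [0.5942, 0.2115, 0.1181]
ee_rot: [[-0.526, 0.851, 0.002], [0.851, 0.526, -0.0], [-0.001, 0.001, -1.0]]
contact_force: [-3.8, -0.9, 13.4]
gripper_width: 0.0439
grasp_force: 45.0
```

{"api": "jog_arm", "payload": {
  "rows": [
    [0, 0, 0, 0, 0, 0, 0],
    [0, 0, 0, 0, 0, 0, 0],
    [0, 0, 0, 0, 0, 0, 0],
    [0, 0, 0, 0, 0, 0, 0]
  ]
}}

```text
t: 15.15
eef_pos: [0.5941, 0.2115, 0.1181]
ee_rot: [[-0.526, 0.851, 0.002], [0.851, 0.526, -0.0], [-0.001, 0.001, -1.0]]
contact_force: [-4.2, -2.0, 14.9]
gripper_width: 0.0438
grasp_force: 45.0
```

{"api": "jog_arm", "payload": {
  "rows": [
    [0, 0, 0, 0, 0, 0, 0],
    [0, 0, 0, 0, 0, 0, 0],
    [0, 0, 0, 0, 0, 0, 0],
    [0, 0, 0, 0, 0, 0, 0],
    [0, 0, 0, 0, 0, 0, 0],
    [0, 0, 0, 0, 0, 0, 0],
    [0, 0, 0, 0, 0, 0, 0]
  ]
}}

```text
t: 15.85
eef_pos: [0.5942, 0.2115, 0.1181]
ee_rot: [[-0.526, 0.851, 0.002], [0.851, 0.526, -0.0], [-0.001, 0.001, -1.0]]
contact_force: [-3.4, -2.2, 13.3]
gripper_width: 0.0437
grasp_force: 45.0
```

{"api": "jog_arm", "payload": {
  "rows": [
    [0, 0, 0, 0, 0, 0.0005, 0],
    [0, 0, 0, 0, 0, 0.001, 0],
    [0, 0, 0, 0, 0, 0.0015, 0],
    [0, 0, 0, 0, 0, 0.0015, 0]
  ]
}}

```text
t: 16.25
eef_pos: [0.594, 0.2115, 0.1191]
ee_rot: [[-0.526, 0.851, 0.001], [0.851, 0.526, -0.0], [-0.001, 0.001, -1.0]]
contact_force: [-1.6, -1.0, 9.9]
gripper_width: 0.0437
grasp_force: 45.0
```

{"api": "jog_arm", "payload": {
  "rows": [
    [0, 0, 0, 0, 0, 0.0005, 0],
    [0, 0, 0, 0, 0, 0.001, 0],
    [0, 0, 0, 0, 0, 0.0015, 0],
    [0, 0, 0, 0, 0, 0.0015, 0]
  ]
}}

```text
t: 16.65
eef_pos: [0.594, 0.2116, 0.1201]
ee_rot: [[-0.525, 0.851, 0.001], [0.851, 0.525, 0.0], [-0.001, 0.001, -1.0]]
contact_force: [-0.7, -0.7, 8.1]
gripper_width: 0.0436
grasp_force: 45.0
```

{"api": "jog_arm", "payload": {
  "rows": [
    [0, 0, 0, 0, 0, 0.0005, 0],
    [0, 0, 0, 0, 0, 0.001, 0],
    [0, 0, 0, 0, 0, 0.001, 0]
  ]
}}

```text
t: 16.95
eef_pos: [0.5939, 0.2116, 0.1208]
ee_rot: [[-0.525, 0.851, 0.001], [0.851, 0.525, 0.0], [-0.001, 0.001, -1.0]]
contact_force: [-0.3, -0.2, 5.9]
gripper_width: 0.0437
grasp_force: 45.0
```

{"api": "jog_arm", "payload": {
  "rows": [
    [0, 0, 0, 0, 0, 0.0005, 0],
    [0, 0, 0, 0, 0, 0.001, 0],
    [0, 0, 0, 0, 0, 0.001, 0]
  ]
}}

```text
t: 17.25
eef_pos: [0.5938, 0.2116, 0.1214]
ee_rot: [[-0.525, 0.851, 0.001], [0.851, 0.525, 0.0], [-0.0, 0.001, -1.0]]
contact_force: [0.5, -0.4, 3.3]
gripper_width: 0.0434
grasp_force: 45.0
```

{"api": "jog_arm", "payload": {
  "rows": [
    [0, 0, 0, 0, 0, 0.0005, 0],
    [0, 0, 0, 0, 0, 0.001, 0],
    [0, 0, 0, 0, 0, 0.001, 0]
  ]
}}

```text
t: 17.55
eef_pos: [0.5937, 0.2116, 0.1221]
ee_rot: [[-0.525, 0.851, 0.001], [0.851, 0.525, 0.0], [-0.0, 0.001, -1.0]]
contact_force: [3.5, 1.0, 1.5]
gripper_width: 0.0434
grasp_force: 45.0
```

{"api": "jog_arm", "payload": {
  "rows": [
    [0, 0, 0, 0.0006, 0, 0.0008, 0],
    [0, 0, 0, 0.0006, 0, 0.0012, 0],
    [0, 0, 0, 0.0006, 0, 0.0012, 0]
  ]
}}

```text
t: 17.85
eef_pos: [0.5935, 0.2115, 0.1228]
ee_rot: [[-0.526, 0.851, -0.001], [0.851, 0.526, -0.0], [0.001, -0.001, -1.0]]
contact_force: [2.0, 0.5, 0.1]
gripper_width: 0.0437
grasp_force: 45.0
```

{"api": "jog_arm", "payload": {
  "rows": [
    [0, 0, 0, 0, 0, 0, 1],
    [0, 0, 0, 0, 0, 0, 1],
    [0, 0, 0, 0, 0, 0, 1],
    [0, 0, 0, 0, 0, 0, 1],
    [0, 0, 0, 0, 0, 0, 1],
    [0, 0, 0, 0, 0, 0, 1]
  ]
}}

```text
t: 18.45
eef_pos: [0.594, 0.2115, 0.1233]
ee_rot: [[-0.526, 0.851, -0.0], [0.851, 0.526, -0.0], [0.0, -0.0, -1.0]]
contact_force: [-0.3, 0.2, -1.0]
gripper_width: 0.0876
grasp_force: 0.0
```

{"api": "jog_arm", "payload": {
  "rows": [
    [0, 0, 0, 0, 0, 0.01, 1],
    [0, 0, 0, 0, 0, 0.03, 1],
    [0, 0, 0, 0, 0, 0.06, 1],
    [0, 0, 0, 0, 0, 0.1, 1],
    [0, 0, 0, 0, 0, 0.14, 1],
    [0, 0, 0, 0, 0, 0.16, 1],
    [0, 0, 0, 0, 0, 0.16, 1],
    [0, 0, 0, 0, 0, 0.16, 1]
  ]
}}

```text
t: 19.25
eef_pos: [0.5939, 0.2115, 0.2832]
ee_rot: [[-0.525, 0.851, 0.0], [0.851, 0.525, 0.0], [-0.0, 0.0, -1.0]]
contact_force: [-0.3, 0.3, -0.1]
gripper_width: 0.0882
grasp_force: 0.0
```

```bash
python3 - <<'E'
from station import cams,robot
from h import *
i=cams.camera_info("scene");p,d=cams.get_image("scene")
cv2.imwrite("pics/s3.png",cv2.resize(p[100:240,320:480],(640,560),interpolation=cv2.INTER_CUBIC)[:,:,::-1])
W=world(d,np.array(i["K"]),np.array(i["extrinsics"]))
near=np.hypot(W[...,0]-.5934,W[...,1]-.2107)
for n,r,z0,z1 in(("hubtop",.03,.142,.162),("platen top",.062,.06,.078)):
    m=(near<r)&(W[...,2]>z0)&(W[...,2]<z1); Q=W[m]; A=np.c_[Q[:,:2],np.ones(len(Q))]
    c=np.linalg.lstsq(A,Q[:,2],rcond=None)[0]; print(n,len(Q),Q.mean(0).round(4),np.degrees(c[:2]).round(2),rect(Q))
E
```

```text
hubtop 337 [0.5976 0.2064 0.1554] [-6.49  7.06] ((594.1544189453125, 211.27151489257812), (44.2356071472168, 46.91948318481445), 31.596134185791016)
platen top 652 [0.6048 0.1996 0.0725] [-2.28  2.51] ((594.4035034179688, 211.04669189453125), (84.06098175048828, 87.29280853271484), 32.05071258544922)
```

View pics/s3.png

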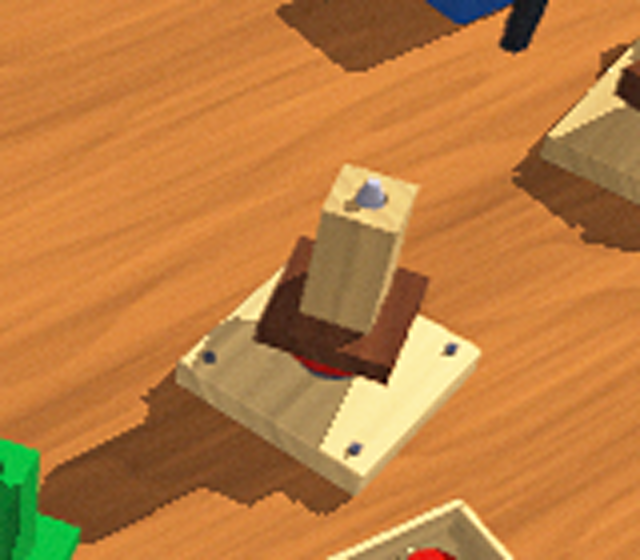

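The block stands level on the wheel with the rod tip poking out at (372,193). Hub and platen centres coincide within 0.4 mm, and the gripper is clear. Handing in.

```bash
python3 -c "
from station import job
print(job.job_done())"
```

```text
the job is handed in; nothing more can be done
None
```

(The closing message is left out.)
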